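Shut the dessert holding box and hold a bag clip open over its batch card

TASK

The holding box is loaded: push its glass door shut until it snaps home on its catch. Then squeeze the blue bag clip open, lift it off the bin's wall, and hold it gaping over the middle of the top edge of the white batch card standing on the box, in line with the card and with the card's edge well inside the jaws but not touching the clip anywhere, so that I can slip the date label in. Finish like that, still squeezing and holding the clip still in the air; leave the other things on the worktop where they are.

Things in the scene. Friction and masses are not known exactly. Their poses are not given: they have to be found in the camera images.
- holding_box: Aluminium box on rubber feet, fixed to the worktop, 180 (x) x 260 (y) x 160 mm (z), glass door on its front, desserts inside. Origin: centre of its underside, on the worktop. x points from its front to its back, y to its left as the robot sees it, z up. It stands turned up to 0.2 rad either way.
- box_door (a joint): Opening of the box's door, rad: 0 shut and seated, growing as it swings out towards the robot about the upright hinge at its left-hand (+y) end. Starts at 0.3 to 0.7 and stays where it is left, until at about 0.06 a spring ball meets the catch: about 8 N at the free edge carries it over, and below about 0.02 the catch pulls it to 0 and keeps it there.
- door_hinge (a point): Point on the door's upright hinge line (mid-thickness of the door), 118 mm above the worktop. Its axes turn with the door: y runs along the door from its free edge to the hinge, x through the door towards the box, z up.
- door_push (a point): Where to push: outer face of the door's grey 36 mm wide stile at the free edge, 118 mm above the worktop, 234 mm along the door from the hinge line and 7 mm in front of it; axes as door_hinge. The door spans 13 to 153 mm above the worktop. A pull handle stands 23 mm off the stile below 90 mm, so push at 95 to 150 mm.
- bin: White open plastic bin, fixed, 160 (x) x 150 (y) x 75 mm (z), walls 3 mm, paper cups standing in its far half up to 92 mm. Origin: centre of its underside; x to its far wall, z up. Turned up to 0.35 rad either way. The clip sits on its near (-x) wall.
- clip_grip (a point): Blue plastic spring clip (45 to 70 g) standing jaws down, clamped on the bin's near wall. This point lies between its two handles at the height to squeeze them, 28 mm above the pivot line. x goes across the handles (squeeze along it), y along pivot and jaws (and along the wall), z up. At first the wall's top edge is 48 mm below this point.
- clip: The same clip, same axes; origin midway on its pivot line, 28 mm below clip_grip. Handles 34 mm wide (y), splayed like a V: at rest 42 mm over their tops (44 mm above the pivot), 34 mm at clip_grip; squeezed to the stop parallel, 20 mm. Spring barrel of radius 7 mm on the pivot line. Jaws 64 mm wide (y), ending 42 mm below the pivot.
- clip_a (a joint): Opening of the clip's jaw on its +x side, rad: 0 on the 3 mm bin wall, 0.24 against the stop. Squeezing the handles opens it; about 4 N on each handle starts it, 11 N at clip_grip holds it at the stop. With both jaws at the stop the mouth is 22 mm wide at the tips.
- clip_b (a joint): The same for the jaw on the -x side. The jaws open alike; held by the handles the clip stays in line with the fingers.
- card_edge (a point): Middle of the top edge of the white card with a green band that stands upright in a rail on the box's roof: card 110 mm wide (y), 3 mm thick (x), its top edge 240 mm above the worktop, 66 mm above the rail's lips (174 mm) and 80 mm above the roof. Card and rail are fixed to the box. x is across the card, y along its top edge, z up.
- kitchen_timer: White round wind-up timer, 68 mm wide, 56 mm tall, to be left alone. Origin: its underside.
- masking_tape: Roll of masking tape, 82 mm wide, 24 mm tall, to be left alone. Origin: its underside.
- flour_shaker: Steel shaker, 69 mm wide, 106 mm tall, to be left alone. Origin: its underside.
- squeeze_bottle: Dark red squeeze bottle, 59 mm wide, 172 mm tall, to be left alone. Origin: its underside.
Mind the look-alikes: they are no part of the job. Of the things shaped like the clip, the blue one is meant.

How it is judged:
By the outcome, as a careful person would: the job done as asked, in the order asked, and still so for the second after the job is handed in, while the arm keeps its last pose, push and grip.
It also fails if it takes over 51 s, if anything falls off the work surface, if the arm or the gripper's body presses on something with over 40 N, if the wrist force passes 120 N, or if a joint passes its speed limit or range.

ROBOT

A 6-joint arm with a two-finger parallel gripper is mounted at the origin on a cart in front of the work surface, level with it; the furniture and walls round the work are solid. World frame = base frame: x ahead of the robot, y to its left, z up, the work surface at z = 0. Lengths are in m, angles in rad, forces in N, time in s.
With the tool pointing down it reaches from about 0.3 to 0.75 m from the base axis. Payload 8.5 kg.
Tool frame: the origin (TCP) lies at the very end of the fingers, on their centre line; the grasp point (between the pads) lies 19 mm behind it; z points along the fingers, x is the direction in which the jaws open and shut, and the axes are right-handed (so a half turn about z gives the same grasp; the last joint's range is limited). The gripper opens to 85 mm and grips with 20 to 120 N. Pads are 22 mm wide; open, the fingers measure 114 mm over their backs; the gripper's body (76 mm by 85 mm) begins 54 mm behind the grasp point. The pads swing forward as they close: fully open they stand 13 mm farther back than shut.
Start: joints at [-1.469, 0.381, 1.297, -0, 1.464, -0.215], TCP at [0.171, -0.523, 0.231] pointing down, gripper open.
Joint ranges: [-3.11, 3.11], [-0.89, 2.33], [0.22, 2.48], [-1.42, 4.56], [0.17, 2.85], [-2.88, 2.88]. Speed limits (rad/s): [2.39, 2.39, 3.14, 3.14, 3.14, 3.14].

INTERFACE

Orientations are given as a 3x3 rotation matrix whose columns are the frame's x, y, z axes.
In Python, from bench import bot gives the robot as it stands.
- The arm moves only by the tool servo_tool, never from a script. Its arguments are lists of equal length, an entry for each row: "dp": the shift along the world's x, y, z in m, a list of three; "spin": the turn about the world's z in degrees; "gripper": the gripper's target within -1 to 1 (fully open at 1, half-way at 0, shut at -1). In form: {"dp": [[x, y, z], ...], "spin": [spin, ...], "gripper": [gripper, ...]}. A call has 1 to 12 rows; each row is the pose to reach, as a shift and turn from the pose commanded when the call began; what a row does not reach only later rows make up. A row lasts 1/8 s, in which the tool goes at most 62.5 mm and 10.7 degrees, less where a joint would pass 70% of its speed; a pose out of reach is approached as far as the arm can. A call with a gripper value outside its range is refused whole. The fingers move at their own pace and stop on an object; "squeeze" is the grip in N (left out, the last holds). Time passes only in rows, so rows that repeat a pose let the fingers close. It gives the time, the measured TCP pose, the force and the opening at its end, in the units of the state.
- bot.state(): the state, without advancing time (a new reading comes with each control period).
- bot.grab_frame(name): name is "scene" or "side" or "wrist"; returns the picture (400x640x3 uint8, blue, green, red); there is no depth.
- bot.camera_info(name): a dict with "fx", "fy", "cx", "cy" (pixels), "R" (3x3) and "t" (3): a world point X has camera coordinates R X + t. Camera axes: x right, y down, z forward; pixel columns grow to the right and rows downward; lengths in m; the calibration is good to about 2 mm. The wrist camera is an equidistant fisheye: a pixel r from the principal point sees the ray r / f radians off the axis. A picture is of the moment at which its call begins: read the wrist's pose just before it. camera_info takes no time and is no camera call; for the wrist camera it gives the pose at the moment of the call.
- bot.sign_off(): hands the job in, once; it reports no verdict.
The state is a dict: "time": time; "joint_positions": joint angles; "dq": joint speeds; "effort": joint torques, N m; "tool_pos": TCP position; "ee_rot": TCP orientation; "ft_force": force on the tool from outside, world axes, zero at the start; "wrist_torque": the same for the moment, N m; "grip_width": finger opening in m.
Only numpy, scipy, OpenCV 4.12 (cv2) and the standard library are available. Lean on these libraries where they do the work, as an engineer would, in place of code of your own. Each camera call takes 0.05 s, during which the arm holds its last target.

## Working session

There is one attempt and no reset: what is moved stays moved. The work goes in short steps, Python scripts to look and compute and a tool call to move; the robot and the scene stay as the last step left them, time stands still between calls to the robot, and variables do not carry over. Pictures are saved under pics/ and viewed, and the job is handed in when it is done.

Besides the shell and the picture viewer there is one more tool, called after "Request:" in YAML: its name, and indented under it one key for each argument. servo_tool: Moves the arm, as the interface text tells. Its arguments: {"type":"object","properties":{"dp":{"type":"array"},"spin":{"type":"array"},"gripper":{"type":"array"},"squeeze":{"type":"number"}},"required":["dp","spin","gripper"]}

```bash
mkdir -p pics
python3 - <<'E'
from bench import bot
import cv2
print(bot.state())
for n in ("scene","side","wrist"):
    i=bot.camera_info(n); print(n,i)
    cv2.imwrite(f"pics/{n}0.png",bot.grab_frame(n))
E
```

```text
{'time': 0.0, 'joint_positions': array([-1.46929788e+00,  3.81231997e-01,  1.29828510e+00, -3.60105481e-05,
        1.46357787e+00, -2.15319396e-01]), 'dq': array([-1.74592696e-04, -2.69632307e-03,  6.06194348e-04, -8.36686217e-05,
        1.48554323e-03, -1.02409339e-03]), 'effort': array([-1.79956995e-03, -4.48461378e+01, -2.31281108e+01, -3.22129281e-04,
        4.83673837e-03,  1.24954417e-05]), 'tool_pos': array([ 0.17129739, -0.52233311,  0.23068423]), 'ee_rot': array([[ 3.11547908e-01, -9.50230428e-01, -1.87839809e-04],
       [-9.50229301e-01, -3.11547833e-01,  1.49094907e-03],
       [-1.47526625e-03, -2.86011172e-04, -9.99998871e-01]]), 'ft_force': array([ 0.50098773, -0.29357656, -0.13299022]), 'wrist_torque': array([ 0.03423546, -0.04044535, -0.0388714 ]), 'grip_width': 0.0851751111481601}
scene {'fx': 414.06470385218944, 'fy': 414.06470385218944, 'cx': 315.2633480923669, 'cy': 198.44450805985443, 'R': array([[-0.71523481, -0.6987718 ,  0.01253536],
       [-0.27970537,  0.26976597, -0.9214072 ],
       [ 0.64047175, -0.66252871, -0.38839624]]), 't': array([0.21389062, 0.30426294, 0.94609104])}
side {'fx': 417.6833447075542, 'fy': 417.6833447075542, 'cx': 318.7306454901501, 'cy': 205.71108907107973, 'R': array([[ 0.99687448, -0.07716826,  0.01692108],
       [-0.0216724 , -0.47309375, -0.88074549],
       [ 0.07597085,  0.87762598, -0.47328751]]), 't': array([-0.46530434,  0.10559585,  1.60585287])}
wrist {'fx': 309.70691628693146, 'fy': 309.70691628693146, 'cx': 317.65439795076645, 'cy': 205.13148894283773, 'R': array([[ 0.31260265, -0.94988281, -0.00149332],
       [-0.91126717, -0.30033736,  0.28176162],
       [-0.26808902, -0.08671862, -0.95948328]]), 't': array([-0.54925179, -0.0368742 ,  0.37986671])}
```

View pics/scene0.png

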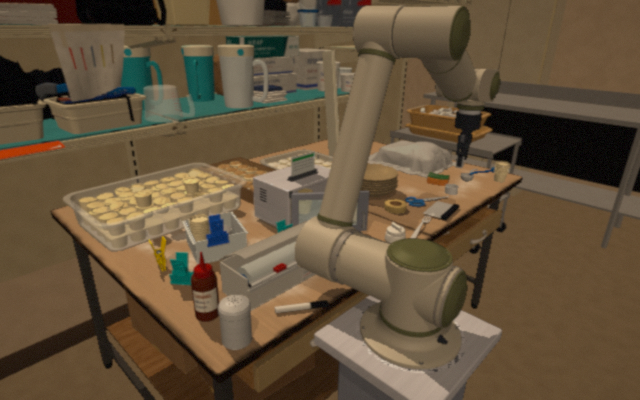

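View pics/side0.png

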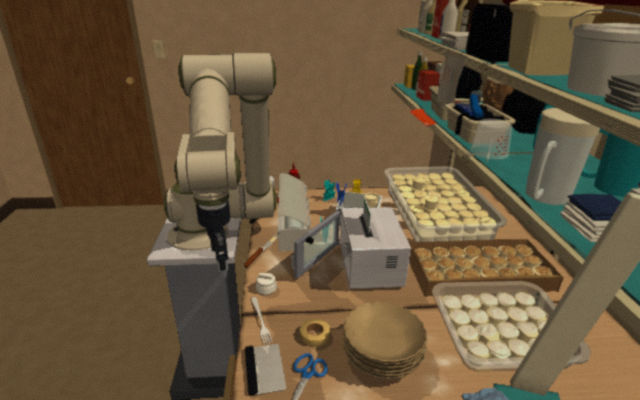

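View pics/wrist0.png

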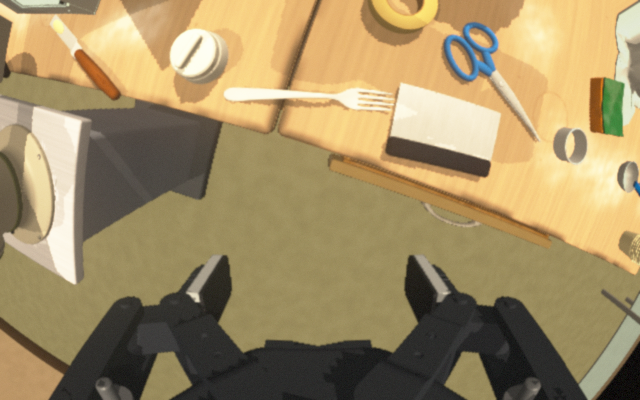

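The scene view shows the box with its card near (300,165), the bin with the blue clip near (217,232), and cyan and yellow clip decoys. The side view shows the open door near (317,240) and the card near (367,218). I'll zoom in for the details.

```bash
cat > h.py <<'E'
import numpy as np, cv2
from bench import bot
def C(n,i=None):
    i=i or bot.camera_info(n); R=np.array(i['R']);t=np.array(i['t']); return R,t,i
def ray(n,u,v,i=None):
    R,t,i=C(n,i); x=(u-i['cx'])/i['fx']; y=(v-i['cy'])/i['fy']
    if n=='wrist':
        r=np.hypot(x,y); d=np.array([x/r*np.sin(r),y/r*np.sin(r),np.cos(r)]) if r>1e-9 else np.array([0,0,1.])
    else: d=np.array([x,y,1.])
    d=R.T@d; return -R.T@t, d/np.linalg.norm(d)
def onz(n,u,v,z,i=None):
    o,d=ray(n,u,v,i); return o+d*(z-o[2])/d[2]
def tri(*obs):
    A=np.zeros((3,3));b=np.zeros(3);L=[]
    for ob in obs:
        o,d=ray(*ob); P=np.eye(3)-np.outer(d,d);A+=P;b+=P@o;L.append((o,P))
    X=np.linalg.solve(A,b); return X,[np.linalg.norm(P@(X-o)) for o,P in L]
def proj(n,X,i=None):
    R,t,i=C(n,i); c=R@np.array(X)+t
    if n=='wrist':
        th=np.arctan2(np.hypot(c[0],c[1]),c[2]); h=np.hypot(c[0],c[1]); return np.array([i['cx']+i['fx']*th*c[0]/h,i['cy']+i['fy']*th*c[1]/h])
    return np.array([i['cx']+i['fx']*c[0]/c[2],i['cy']+i['fy']*c[1]/c[2]])
def crop(src,dst,x0,y0,x1,y1,s):
    im=cv2.imread(src)[y0:y1,x0:x1]
    im=cv2.resize(im,None,fx=s,fy=s,interpolation=cv2.INTER_CUBIC)
    for k in range((x0//20+1)*20,x1,20): cv2.putText(im,str(k),((k-x0)*s,10),0,.35,(0,255,0),1); cv2.line(im,((k-x0)*s,12),((k-x0)*s,18),(0,255,0),1)
    for k in range((y0//20+1)*20,y1,20): cv2.putText(im,str(k),(0,(k-y0)*s),0,.35,(0,255,0),1); cv2.line(im,(24,(k-y0)*s),(32,(k-y0)*s),(0,255,0),1)
    cv2.imwrite(dst,im)
E
python3 - <<'E'
from h import *
crop('pics/side0.png','pics/side0c.png',240,165,420,300,4)
crop('pics/scene0.png','pics/scene0c.png',140,140,340,290,4)
for n in('scene','side'):
    R,t,_=C(n);print(-R.T@t)
E
```

```text
[-0.36785859  0.69419342  0.64512707]
[ 0.34414053 -1.39528819  0.86090662]
```

View pics/side0c.png

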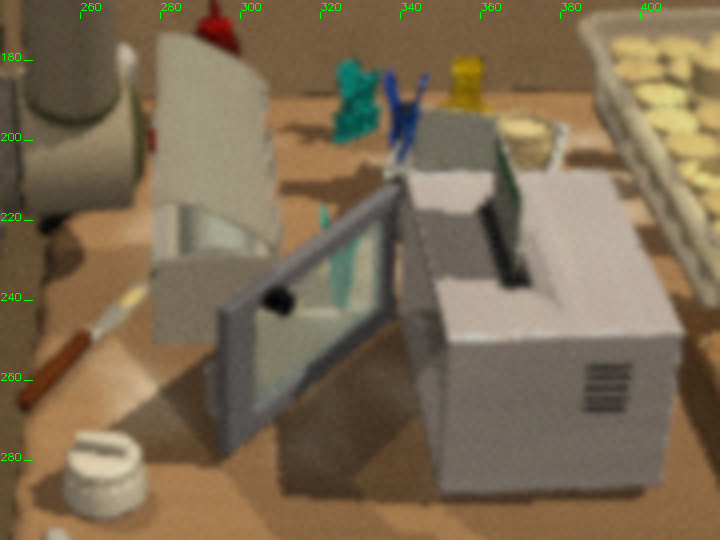

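View pics/scene0c.png

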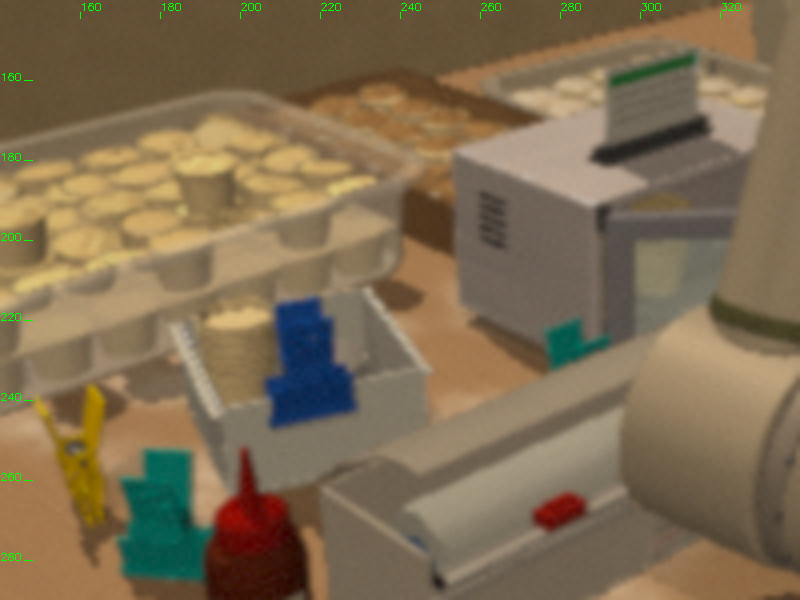

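Run:
```python
from h import *
np.set_printoptions(precision=4,suppress=True)
for u,v in((351,249),(408.5,248.5),(391,208),(341,208)): print('side roof',onz('side',u,v,.16))
for u,v in((253,178),(289,191)): print('scene roof',onz('scene',u,v,.16))
print('BL',tri(('side',391,208),('scene',253,178)),'FL',tri(('side',341,208),('scene',289,191)))
# card top corners z .24
for u,v in((290,159.5),(311.5,153.5)): print('scene card',onz('scene',u,v,.24))
for u,v in((364,199),(369.5,214)): print('side card',onz('side',u,v,.24))
# door
for u,v,z in((339,211,.153),(294.5,242,.153),(297,279,.013)): print('door',onz('side',u,v,z))
# bin rim corners
for u,v in((195,244),(247,233.5),(231,212),(183,221)): print('bin',onz('scene',u,v,.075))
for u,v in((206,246),(228,242),(209,236),(227,231)): print('clip',onz('scene',u,v,.055))
for u,v in((215,240)): pass
```

```text
side roof [ 0.5317 -0.3716  0.16  ]
side roof [ 0.7047 -0.378   0.16  ]
side roof [ 0.7104 -0.1243  0.16  ]
side roof [ 0.5336 -0.1161  0.16  ]
scene roof [ 0.7041 -0.1089  0.16  ]
scene roof [ 0.5316 -0.117   0.16  ]
BL (array([ 0.713 , -0.1158,  0.1556]), [np.float64(0.00031071484794370773), np.float64(0.00031071484794370984)]) FL (array([ 0.5329, -0.1175,  0.1601]), [np.float64(0.0007752951833672381), np.float64(0.0007752951833672721)])
scene card [ 0.5836 -0.17    0.24  ]
scene card [ 0.5833 -0.2684  0.24  ]
side card [ 0.5945 -0.2047  0.24  ]
side card [ 0.5941 -0.3041  0.24  ]
door [ 0.5258 -0.1249  0.153 ]
door [ 0.365  -0.3144  0.153 ]
door [ 0.3715 -0.3182  0.013 ]
bin [0.5767 0.1975 0.075 ]
bin [0.5263 0.0559 0.075 ]
bin [0.6839 0.0017 0.075 ]
bin [0.7318 0.1472 0.075 ]
clip [0.5776 0.1638 0.055 ]
clip [0.5534 0.1054 0.055 ]
clip [0.624  0.1245 0.055 ]
clip [0.6137 0.0673 0.055 ]Traceback (most recent call last):
  File "<stdin>", line 14, in <module>
TypeError: cannot unpack non-iterable int object
```

The box is nearly square to the base: front face x≈0.532, y from −0.372 to −0.117. The door hinge is near (0.525, −0.122) with the door open about 0.69 rad. The bin yaw is about −0.34. Next I'll move above the pre-push spot with the fingers shut and look again.

Request:
servo_tool:
  dp:
    - [0.13, 0.3, 0.0]
    - [0.13, 0.3, 0.0]
    - [0.13, 0.3, 0.0]
    - [0.13, 0.3, 0.0]
    - [0.13, 0.3, 0.0]
    - [0.13, 0.3, 0.0]
    - [0.13, 0.3, 0.0]
    - [0.13, 0.3, 0.0]
  spin: [-58, -58, -58, -58, -58, -58, -58, -58]
  gripper: [-1, -1, -1, -1, -1, -1, -1, -1]

```text
time: 1.15
tool_pos: [0.3013, -0.2232, 0.2313]
ee_rot: [[-0.64, -0.769, -0.0], [-0.769, 0.64, -0.0], [0.0, -0.0, -1.0]]
ft_force: [-0.8, -0.5, -0.1]
grip_width: -0.0
```

Run:
```python
from h import *
np.set_printoptions(precision=4,suppress=True)
s=bot.state(); i=bot.camera_info('wrist')
im=bot.grab_frame('wrist'); cv2.imwrite('pics/w1.png',im)
print(s['time'],s['tool_pos'],s['ee_rot'],s['grip_width'],s['joint_positions'])
R=i['R'];c=-R.T@i['t'];print('cam in tool',s['ee_rot'].T@(c-s['tool_pos']))
import pickle;pickle.dump(i,open('w1.pkl','wb'))
crop('pics/w1.png','pics/w1c.png',0,0,640,400,1)
```

```text
1.15 [ 0.3013 -0.2232  0.2313] [[-0.6397 -0.7686 -0.0001]
 [-0.7686  0.6397 -0.0003]
 [ 0.0002 -0.0001 -1.    ]] -4.650796066488076e-05 [-0.9562  0.0674  1.7237 -0.0002  1.3503  1.3088]
cam in tool [-0.0005 -0.0719 -0.1433]
```

View pics/w1c.png

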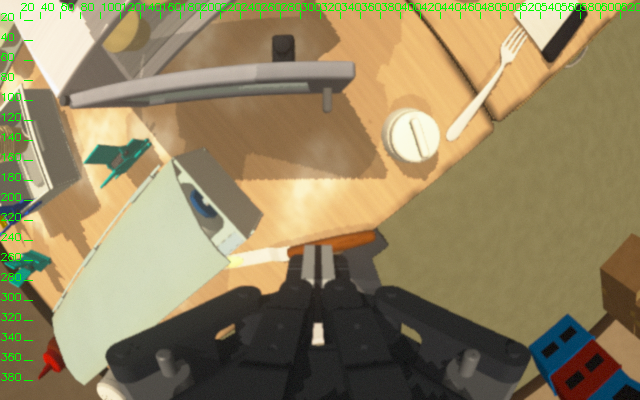

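The wrist view shows the open door: free end at about (353,72), hinge end at about (66,102), handle at (326,100), timer at (412,135). The camera sits on the tool's −y side, so I will turn the tool half round and keep it away from the card. First I'll refine the door.

Run:
```python
from h import *
import pickle
np.set_printoptions(precision=4,suppress=True)
i=pickle.load(open('w1.pkl','rb'))
for p in((353,63),(355,78),(66,97),(68,106),(210,71),(210,88)): print(p,onz('wrist',*p,.153,i))
print('timer',onz('wrist',412,132,.05,i))
crop('pics/w1.png','pics/w1d.png',40,40,380,140,2)
```

```text
(353, 63) [ 0.3711 -0.3128  0.153 ]
(355, 78) [ 0.3617 -0.3069  0.153 ]
(66, 97) [ 0.5298 -0.1174  0.153 ]
(68, 106) [ 0.5215 -0.1137  0.153 ]
(210, 71) [ 0.4353 -0.2318  0.153 ]
(210, 88) [ 0.4255 -0.2235  0.153 ]
timer [ 0.2817 -0.3376  0.05  ]
```

View pics/w1d.png

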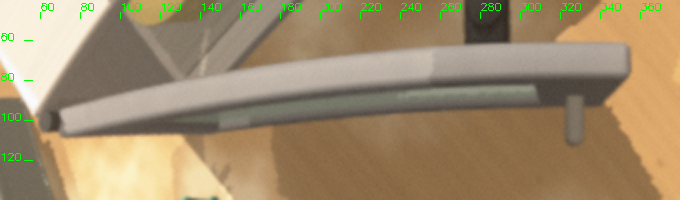

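Request:
servo_tool:
  dp:
    - [0, 0, 0]
    - [0, 0, 0]
    - [0, 0, 0]
    - [0, 0, 0]
    - [0, 0, -0.02]
    - [0, 0, -0.04]
    - [0, 0, -0.06]
    - [0, 0, -0.08]
    - [0, 0, -0.1]
    - [0, 0, -0.1]
    - [0, 0, -0.116]
    - [0, 0, -0.116]
  spin: [10, 20, 30, 40, 50, 60, 70, 80, 90, 100, 110, 120]
  gripper: [-1, -1, -1, -1, -1, -1, -1, -1, -1, -1, -1, -1]

```text
time: 2.7
tool_pos: [0.3008, -0.2232, 0.1144]
ee_rot: [[0.986, -0.166, -0.001], [-0.166, -0.986, 0.002], [-0.002, -0.001, -1.0]]
ft_force: [-0.5, 0.3, 0.5]
grip_width: -0.0001
```

Request:
servo_tool:
  dp:
    - [0.007, -0.008, 0]
    - [0.014, -0.016, 0]
    - [0.02, -0.024, 0]
    - [0.027, -0.033, 0]
    - [0.034, -0.042, 0]
    - [0.043, -0.052, 0]
    - [0.043, -0.052, 0]
  spin: [10, 20, 30, 40, 50, 60, 60]
  gripper: [-1, -1, -1, -1, -1, -1, -1]

```text
time: 3.58
tool_pos: [0.3442, -0.2759, 0.115]
ee_rot: [[0.643, 0.766, -0.0], [0.766, -0.643, -0.0], [-0.0, -0.0, -1.0]]
ft_force: [0.7, 0.4, -0.2]
grip_width: 0.0
```

Run:
```python
from h import *
np.set_printoptions(precision=4,suppress=True)
h=np.array([.523,-.119]);L=.234
for th in np.arange(.69,-.01,-.06):
    d=np.array([-np.sin(th),-np.cos(th)]);n=np.array([-np.cos(th),np.sin(th)])
    p=h+L*d+.018*n; print(round(th,2),p)
s=bot.state();print(s['time'],s['tool_pos'],s['ft_force'],np.degrees(np.arctan2(s['ee_rot'][1,0],s['ee_rot'][0,0])))
```

```text
0.69 [ 0.3602 -0.288 ]
0.63 [ 0.3706 -0.2975]
0.57 [ 0.3816 -0.3063]
0.51 [ 0.3931 -0.3144]
0.45 [ 0.405  -0.3219]
0.39 [ 0.4174 -0.3286]
0.33 [ 0.4301 -0.3345]
0.27 [ 0.4432 -0.3397]
0.21 [ 0.4566 -0.3441]
0.15 [ 0.4702 -0.3477]
0.09 [ 0.484  -0.3504]
0.03 [ 0.498  -0.3524]
3.575 [ 0.3442 -0.2759  0.115 ] [ 0.7007  0.4352 -0.171 ] 50.01931101232589
```

Request:
servo_tool:
  dp:
    - [0.016, -0.012, 0]
    - [0.026, -0.021, 0]
    - [0.037, -0.03, 0]
    - [0.049, -0.038, 0]
    - [0.061, -0.046, 0]
    - [0.073, -0.053, 0]
    - [0.086, -0.058, 0]
    - [0.099, -0.064, 0]
    - [0.112, -0.068, 0]
    - [0.126, -0.072, 0]
  spin: [0, 4, 7, 10, 14, 18, 21, 24, 28, 31]
  gripper: [-1, -1, -1, -1, -1, -1, -1, -1, -1, -1]

```text
time: 4.82
tool_pos: [0.4699, -0.3469, 0.115]
ee_rot: [[0.157, 0.988, -0.001], [0.988, -0.157, 0.001], [0.001, -0.001, -1.0]]
ft_force: [-1.0, 0.1, 0.2]
grip_width: -0.0001
```

Run:
```python
from h import *
s=bot.state();print(s['time'],s['tool_pos'],s['ft_force'])
cv2.imwrite('pics/side1.png',bot.grab_frame('side'))
crop('pics/side1.png','pics/side1c.png',240,150,420,300,4)
```

```text
4.825 [ 0.46987591 -0.34688621  0.11495313] [-0.97807392  0.11672394  0.15016293]
```

View pics/side1c.png

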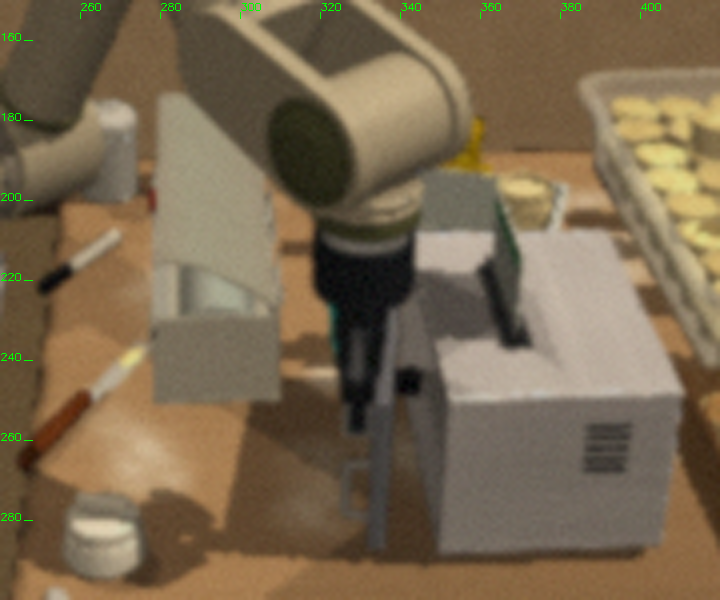

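The door has followed the fingers to about 0.15 rad and the handle is clear. I'll keep pushing slowly onto the catch.

Request:
servo_tool:
  dp:
    - [0.007, -0.002, 0]
    - [0.014, -0.003, 0]
    - [0.021, -0.004, 0]
    - [0.027, -0.005, 0]
    - [0.032, -0.006, 0]
    - [0.035, -0.006, 0]
  spin: [2, 4, 6, 8, 9, 9]
  gripper: [-1, -1, -1, -1, -1, -1]

```text
time: 5.62
tool_pos: [0.5057, -0.3526, 0.1153]
ee_rot: [[-0.003, 1.0, 0.0], [1.0, 0.003, -0.0], [-0.0, 0.0, -1.0]]
ft_force: [-0.3, -1.2, -0.2]
grip_width: -0.0001
```

Run:
```python
from h import *
s=bot.state();print(s['time'],s['tool_pos'],s['ft_force'])
cv2.imwrite('pics/side2.png',bot.grab_frame('side'))
crop('pics/side2.png','pics/side2c.png',300,180,420,300,5)
```

```text
5.625 [ 0.50573099 -0.35261385  0.11525429] [-0.28822937 -1.15054309 -0.19931363]
```

View pics/side2c.png

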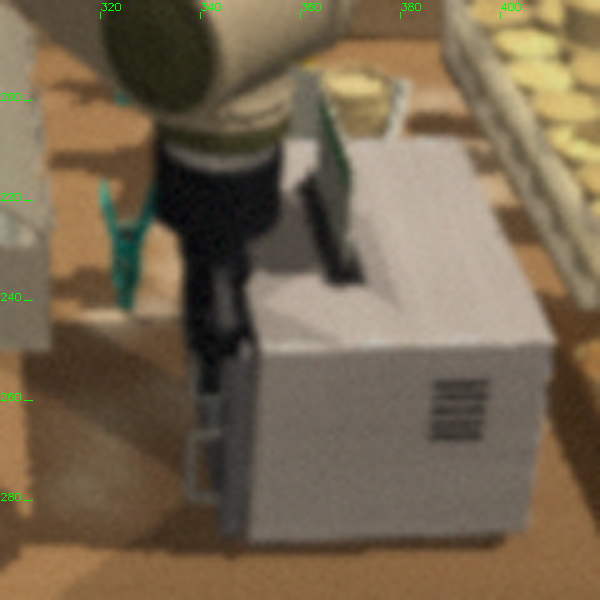

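The door looks flush at about (348,260), and the force is near zero, so it may have snapped. I'll press gently to confirm.

Request:
servo_tool:
  dp:
    - [0.002, 0, 0]
    - [0.004, 0, 0]
    - [0.005, 0, 0]
  spin: [0, 0, 0]
  gripper: [-1, -1, -1]

```text
time: 6.05
tool_pos: [0.5072, -0.3526, 0.1153]
ee_rot: [[-0.002, 1.0, -0.008], [1.0, 0.002, 0.001], [0.001, -0.008, -1.0]]
ft_force: [-22.0, 0.8, 7.8]
grip_width: 0.0001
```

It is a hard stop at x=0.507 with 22 N, exactly where the door should be when shut. I'll back away, rise and swing over to the bin with the gripper open.

Request:
servo_tool:
  dp:
    - [-0.03, 0, 0]
    - [-0.08, 0, 0]
    - [-0.1, 0.02, 0.05]
    - [-0.1, 0.06, 0.1]
    - [-0.08, 0.1, 0.15]
    - [-0.06, 0.15, 0.185]
    - [-0.04, 0.2, 0.185]
    - [-0.02, 0.25, 0.185]
    - [0.0, 0.31, 0.185]
    - [0.02, 0.37, 0.185]
    - [0.04, 0.43, 0.185]
    - [0.05, 0.48, 0.185]
  spin: [0, 0, -10, -20, -30, -40, -50, -60, -70, -80, -90, -100]
  gripper: [-1, -1, -1, 0, 1, 1, 1, 1, 1, 1, 1, 1]

```text
time: 7.55
tool_pos: [0.5555, 0.1056, 0.3005]
ee_rot: [[0.992, -0.128, 0.001], [-0.128, -0.992, 0.0], [0.001, -0.0, -1.0]]
ft_force: [0.7, 0.3, -0.2]
grip_width: 0.0856
```

Request:
servo_tool:
  dp:
    - [0, 0, 0]
    - [0, 0, 0]
  spin: [-10, -10]
  gripper: [1, 1]

```text
time: 7.8
tool_pos: [0.555, 0.1042, 0.3003]
ee_rot: [[0.957, -0.291, 0.0], [-0.291, -0.957, 0.0], [0.0, -0.0, -1.0]]
ft_force: [0.2, -0.3, -0.8]
grip_width: 0.0854
```

Run:
```python
from h import *
import pickle
np.set_printoptions(precision=4,suppress=True)
s=bot.state(); i=bot.camera_info('wrist')
im=bot.grab_frame('wrist'); cv2.imwrite('pics/w2.png',im)
cv2.imwrite('pics/side3.png',bot.grab_frame('side'))
cv2.imwrite('pics/scene3.png',bot.grab_frame('scene'))
print(s['time'],s['tool_pos'],np.degrees(np.arctan2(s['ee_rot'][1,0],s['ee_rot'][0,0])),s['grip_width'],s['joint_positions'])
pickle.dump(i,open('w2.pkl','wb'))
crop('pics/w2.png','pics/w2c.png',0,0,640,400,1)
crop('pics/side3.png','pics/side3c.png',300,160,420,300,4)
crop('pics/scene3.png','pics/scene3c.png',140,130,340,290,4)
```

```text
7.8 [0.555  0.1042 0.3003] -16.8990074506665 0.08537039217789576 [-0.024   0.3698  1.1168  0.      1.655   0.271 ]
```

View pics/w2c.png

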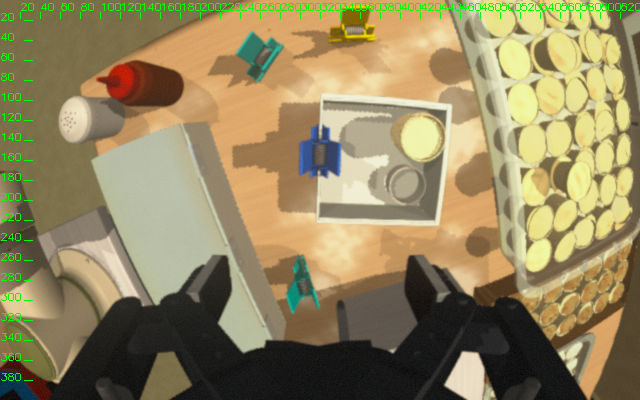

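View pics/side3c.png

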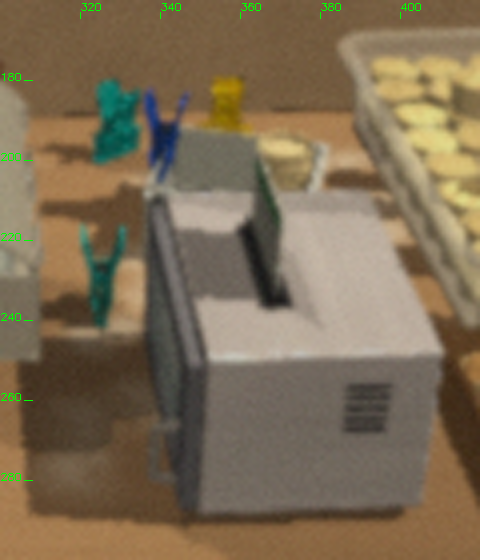

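View pics/scene3c.png

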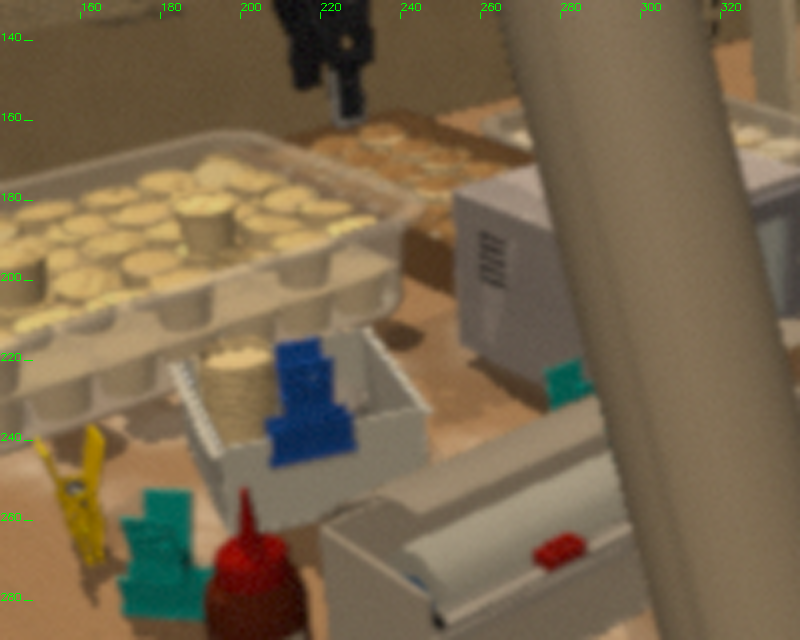

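The side view confirms the door is flush. In the wrist view the blue clip is at about (320,152) on the bin's near wall, whose corners are at (322,95) and (317,222). Now I'll measure the clip.

Run:
```python
from h import *
import pickle
np.set_printoptions(precision=4,suppress=True)
i=pickle.load(open('w2.pkl','rb'))
im=cv2.imread('pics/w2.png');hsv=cv2.cvtColor(im,cv2.COLOR_BGR2HSV)
m=cv2.inRange(hsv,(105,120,40),(125,255,255));m[:,:280]=0;m[:,360:]=0;m[:100]=0;m[200:]=0
c=max(cv2.findContours(m,0,2)[0],key=cv2.contourArea);print(cv2.contourArea(c),cv2.boundingRect(c),cv2.minAreaRect(c))
crop('pics/w2.png','pics/w2d.png',270,80,460,230,4)
for p in((322,95),(317,222),(438,224),(451,104)): print(p,onz('wrist',*p,.075,i))
```

```text
429.5 (300, 126, 19, 51) ((308.6628723144531, 150.48350524902344), (17.145706176757812, 50.34544372558594), 5.5275397300720215)
(322, 95) [0.5886 0.1964 0.075 ]
(317, 222) [0.5377 0.0486 0.075 ]
(438, 224) [ 0.691 -0.002  0.075]
(451, 104) [0.7418 0.1471 0.075 ]
```

View pics/w2d.png

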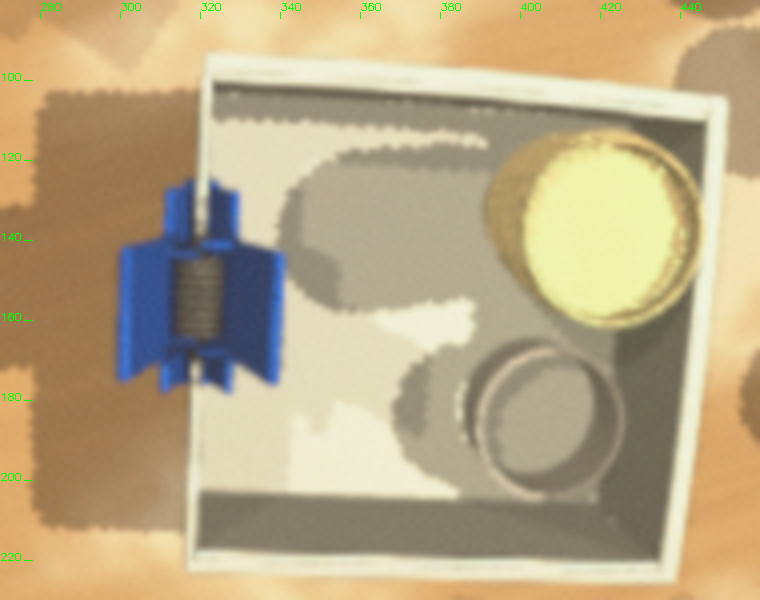

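Run:
```python
from h import *
import pickle
np.set_printoptions(precision=4,suppress=True)
i=pickle.load(open('w2.pkl','rb'))
P=[onz('wrist',*p,.139,i) for p in((299,142),(299,175.5),(340,143.5),(338.5,176))]
for p in P: print(p, 'scene',proj('scene',p),'side',proj('side',p))
c=np.mean(P,0);print('c',c,proj('scene',c),proj('side',c))
print('widths',np.linalg.norm(P[0]-P[2]),np.linalg.norm(P[1]-P[3]),np.linalg.norm(P[0]-P[1]),np.linalg.norm(P[2]-P[3]))
y=(P[0]-P[1]+P[2]-P[3]);x=P[2]-P[0]+P[3]-P[1];print('yaw y',np.degrees(np.arctan2(-y[0],y[1])),'yaw x',np.degrees(np.arctan2(x[1],x[0])))
for p in((322,95),(317,222)):
    q=onz('wrist',*p,.075,i);print('bin',proj('scene',q),proj('side',q))
b=onz('wrist',318.5,152,.102,i);print('barrel',b)
for z in (.09,.08,.06): print(onz('wrist',319.5,125,z,i),onz('wrist',317.5,178,z,i))
crop('pics/side3.png','pics/side3d.png',325,170,375,220,12)
crop('pics/scene3.png','pics/scene3d.png',180,205,255,265,10)
```

```text
[0.5516 0.1547 0.139 ] scene [211.3085 221.4993] side [336.9554 180.9204]
[0.5415 0.1226 0.139 ] scene [223.2379 219.1193] side [335.3905 184.304 ]
[0.5897 0.1416 0.139 ] scene [207.8444 215.8594] side [346.5751 182.1029]
[0.5792 0.1106 0.139 ] scene [219.2322 213.7702] side [345.0357 185.4068]
c [0.5655 0.1324 0.139 ] [215.4154 217.5169] [340.9842 183.1681]
widths 0.040274315829684985 0.039558678701508664 0.03363462057685857 0.03269680586551236
yaw y -18.07635176574975 yaw x -18.23709685568242
bin [193.074  242.3861] [343.8721 190.2538]
bin [246.6366 231.4088] [335.9719 206.949 ]
barrel [0.5658 0.1355 0.102 ]
[0.5755 0.1635 0.09  ] [0.5556 0.1053 0.09  ]
[0.5755 0.1632 0.08  ] [0.555  0.1034 0.08  ]
[0.5755 0.1626 0.06  ] [0.5538 0.0996 0.06  ]
```

View pics/side3d.png

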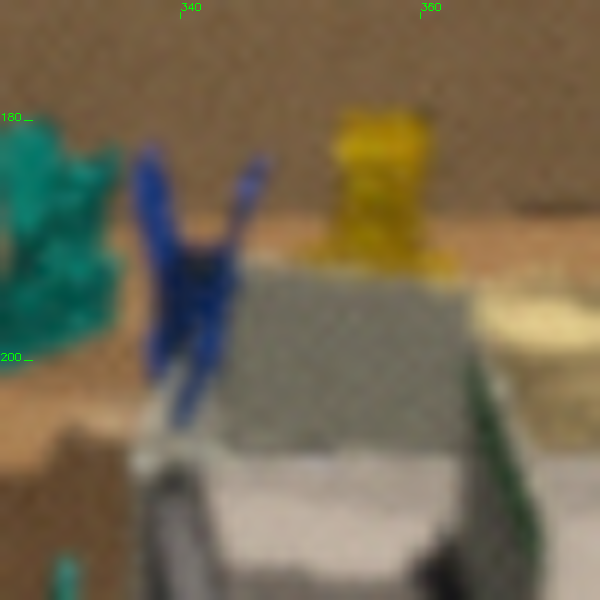

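View pics/scene3d.png

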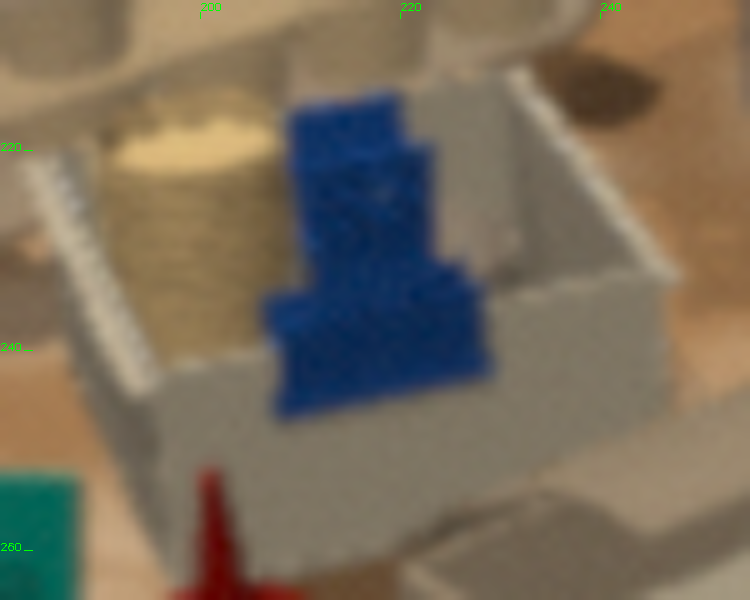

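The wrist estimate agrees with the scene and side views to about 2 mm, and the handle widths match. The clip is at (0.5655, 0.1335) with yaw ≈ −18.5°. I'll check the settled pose, then go down in two stages.

Run:
```python
from h import *
s=bot.state();print(s['time'],s['tool_pos'],np.degrees(np.arctan2(s['ee_rot'][1,0],s['ee_rot'][0,0])))
```

```text
7.95 [0.55496351 0.10314366 0.30048424] -16.924207873183754
```

Request:
servo_tool:
  dp:
    - [0.0105, 0.0305, 0]
    - [0.0105, 0.0305, -0.05]
    - [0.0105, 0.0305, -0.09]
    - [0.0105, 0.0305, -0.11]
    - [0.0105, 0.0305, -0.11]
  spin: [-1.5, -1.5, -1.5, -1.5, -1.5]
  gripper: [1, 1, 1, 1, 1]

```text
time: 8.57
tool_pos: [0.565, 0.1336, 0.1894]
ee_rot: [[0.948, -0.317, -0.003], [-0.317, -0.948, -0.0], [-0.003, 0.001, -1.0]]
ft_force: [-0.3, 0.5, 1.0]
grip_width: 0.0852
```

Run:
```python
from h import *
import pickle
np.set_printoptions(precision=4,suppress=True)
s=bot.state(); i=bot.camera_info('wrist')
cv2.imwrite('pics/w3.png',bot.grab_frame('wrist')); pickle.dump(i,open('w3.pkl','wb'))
print(s['time'],s['tool_pos'],np.degrees(np.arctan2(s['ee_rot'][1,0],s['ee_rot'][0,0])))
g=np.array([.5655,.1335,.139]);print(proj('wrist',g,i), proj('wrist',s['tool_pos'],i))
crop('pics/w3.png','pics/w3c.png',170,100,470,300,2)
```

```text
8.575 [0.565  0.1336 0.1894] -18.508653276581207
[317.9951 226.9817] [316.89   261.2122]
```

View pics/w3c.png

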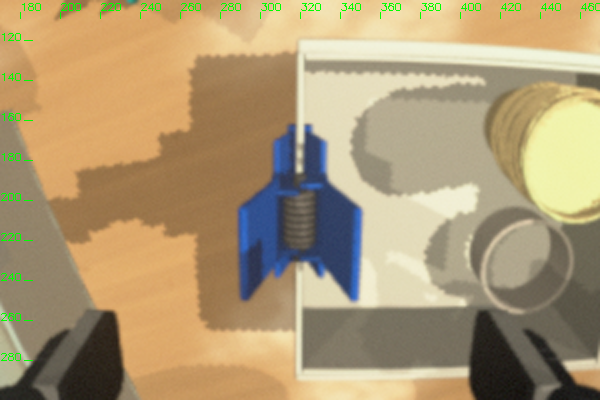

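Run:
```python
from h import *
import pickle
np.set_printoptions(precision=4,suppress=True)
i=pickle.load(open('w3.pkl','rb'))
for z in(.135,.139,.143):
    P=[onz('wrist',*p,z,i) for p in((285,204),(286.5,249.5),(346,204.5),(344.5,250))]
    print(z,np.mean(P,0),np.linalg.norm(P[0]-P[2]),np.linalg.norm(P[1]-P[3]),np.linalg.norm(P[0]-P[1]),np.degrees(np.arctan2(*(P[2]-P[0]+P[3]-P[1])[1::-1])))
print(onz('wrist',315,163,.08,i),onz('wrist',315,210,.1,i))
```

```text
0.135 [0.5632 0.1321 0.135 ] 0.040665871084580585 0.0407033431948976 0.03325992935780335 -18.883701331403984
0.139 [0.5637 0.1335 0.139 ] 0.03984243430978778 0.03987914765328526 0.03258645432260089 -18.883701331403984
0.143 [0.5643 0.135  0.143 ] 0.03901899753499509 0.03905495211167304 0.03191297928739844 -18.883701331403977
[0.5738 0.1665 0.08  ] [0.5631 0.134  0.1   ]
```

Centre (0.564, 0.1335), consistent with before. I'll go down and squeeze.

Request:
servo_tool:
  dp:
    - [-0.001, 0, -0.03]
    - [-0.001, 0, -0.06]
    - [-0.001, 0, -0.085]
    - [-0.001, 0, -0.085]
    - [-0.001, 0, -0.085]
  spin: [0, 0, 0, 0, 0]
  gripper: [1, 1, 1, 1, 1]
  squeeze: 28

```text
time: 9.25
tool_pos: [0.5655, 0.1342, 0.1072]
ee_rot: [[0.948, -0.318, 0.003], [-0.318, -0.948, 0.0], [0.003, -0.001, -1.0]]
ft_force: [-0.0, 0.3, 0.8]
grip_width: 0.0856
```

Request:
servo_tool:
  dp:
    - [0, 0, 0]
    - [0, 0, 0]
    - [0, 0, 0]
    - [0, 0, 0]
    - [0, 0, 0]
    - [0, 0, 0]
  spin: [0, 0, 0, 0, 0, 0]
  gripper: [0, -0.3, -1, -1, -1, -1]
  squeeze: 28

```text
time: 10.0
tool_pos: [0.5644, 0.1343, 0.1053]
ee_rot: [[0.948, -0.318, -0.0], [-0.318, -0.948, 0.0], [-0.0, 0.0, -1.0]]
ft_force: [0.0, -0.2, 0.0]
grip_width: 0.0181
```

Run:
```python
from h import *
s=bot.state()
cv2.imwrite('pics/w4.png',bot.grab_frame('wrist'));cv2.imwrite('pics/side4.png',bot.grab_frame('side'))
print(s['time'],s['tool_pos'],s['grip_width'],s['ft_force'])
crop('pics/w4.png','pics/w4c.png',170,120,470,320,2)
crop('pics/side4.png','pics/side4d.png',320,160,380,220,10)
```

```text
10.0 [0.56443814 0.13425851 0.10532409] 0.01814368708338838 [ 0.0277821  -0.20710964  0.00870318]
```

View pics/w4c.png

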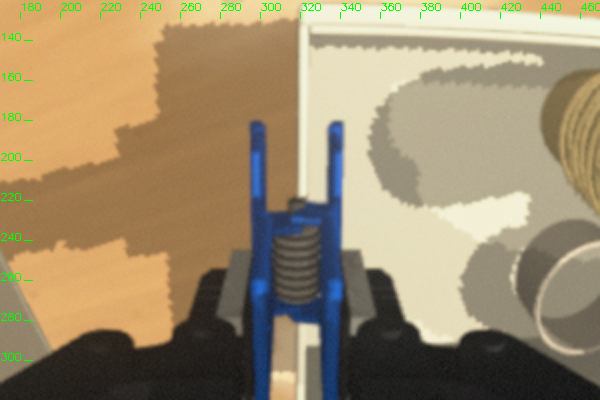

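View pics/side4d.png

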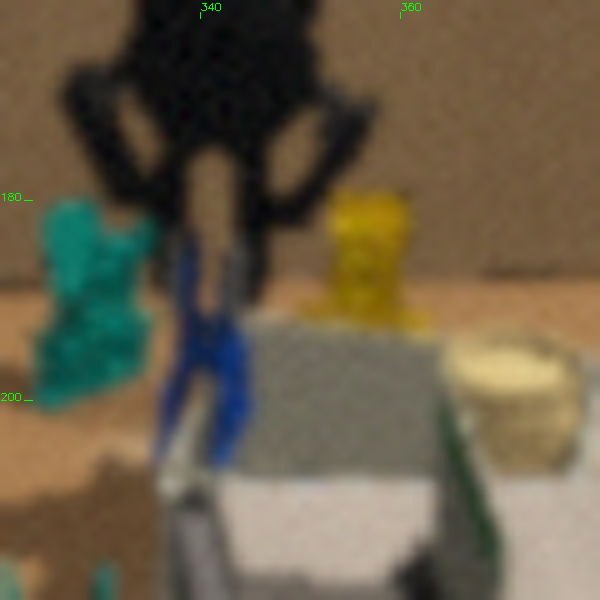

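The clip is squeezed to its stop (18 mm, handles parallel) with the jaws gaping around the wall. I'll lift it straight up slowly, then check.

Request:
servo_tool:
  dp:
    - [0, 0, 0.01]
    - [0, 0, 0.025]
    - [0, 0, 0.045]
    - [0, 0, 0.07]
    - [0, 0, 0.1]
    - [0, 0, 0.135]
    - [0, 0, 0.17]
    - [0, 0, 0.2]
    - [0, 0, 0.225]
    - [0, 0, 0.245]
    - [0, 0, 0.245]
  spin: [0, 0, 0, 0, 0, 0, 0, 0, 0, 0, 0]
  gripper: [-1, -1, -1, -1, -1, -1, -1, -1, -1, -1, -1]

```text
time: 11.48
tool_pos: [0.5645, 0.1343, 0.3526]
ee_rot: [[0.948, -0.318, 0.004], [-0.318, -0.948, 0.0], [0.004, -0.001, -1.0]]
ft_force: [0.3, -0.5, -0.6]
grip_width: 0.0178
```

Request:
servo_tool:
  dp:
    - [0.005, -0.03, 0]
    - [0.01, -0.07, 0]
    - [0.015, -0.11, 0]
    - [0.02, -0.16, 0]
    - [0.025, -0.21, 0]
    - [0.026, -0.26, 0]
    - [0.026, -0.31, 0]
    - [0.026, -0.36, 0]
    - [0.026, -0.4, 0]
    - [0.026, -0.44, 0]
    - [0.026, -0.46, 0]
    - [0.026, -0.464, 0]
  spin: [0, 2, 4, 6, 8, 11, 13, 15, 17, 18.5, 18.5, 18.5]
  gripper: [-1, -1, -1, -1, -1, -1, -1, -1, -1, -1, -1, -1]

```text
time: 12.98
tool_pos: [0.5901, -0.3308, 0.3491]
ee_rot: [[1.0, -0.002, -0.001], [-0.002, -1.0, 0.001], [-0.001, -0.001, -1.0]]
ft_force: [-0.4, 1.0, -0.3]
grip_width: 0.0179
```

Run:
```python
from h import *
import pickle
np.set_printoptions(precision=4,suppress=True)
s=bot.state(); i=bot.camera_info('wrist')
cv2.imwrite('pics/w5.png',bot.grab_frame('wrist')); pickle.dump(i,open('w5.pkl','wb'))
cv2.imwrite('pics/side5.png',bot.grab_frame('side'))
cv2.imwrite('pics/scene5.png',bot.grab_frame('scene'))
print(s['time'],s['tool_pos'],np.degrees(np.arctan2(s['ee_rot'][1,0],s['ee_rot'][0,0])),s['grip_width'],s['ft_force'])
crop('pics/w5.png','pics/w5c.png',0,0,640,400,1)
crop('pics/side5.png','pics/side5c.png',300,120,440,260,4)
crop('pics/scene5.png','pics/scene5c.png',240,60,400,200,4)
```

```text
12.975 [ 0.5901 -0.3308  0.3491] -0.12630565214087383 0.01786828398319893 [-0.4313  1.0287 -0.258 ]
```

View pics/w5c.png

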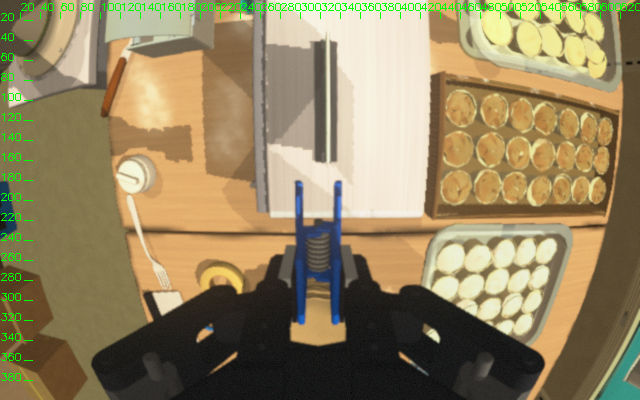

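View pics/side5c.png

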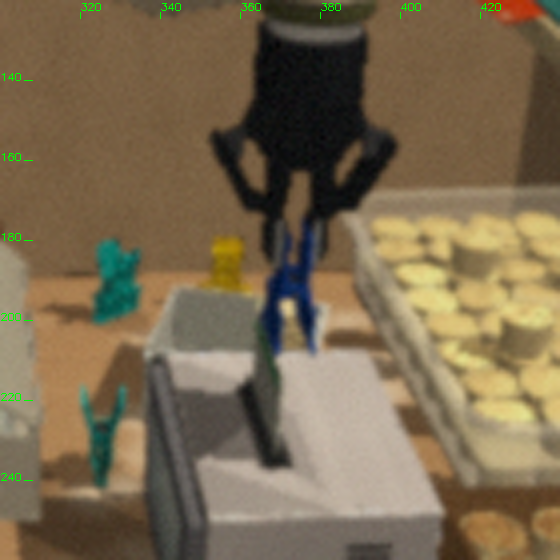

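View pics/scene5c.png

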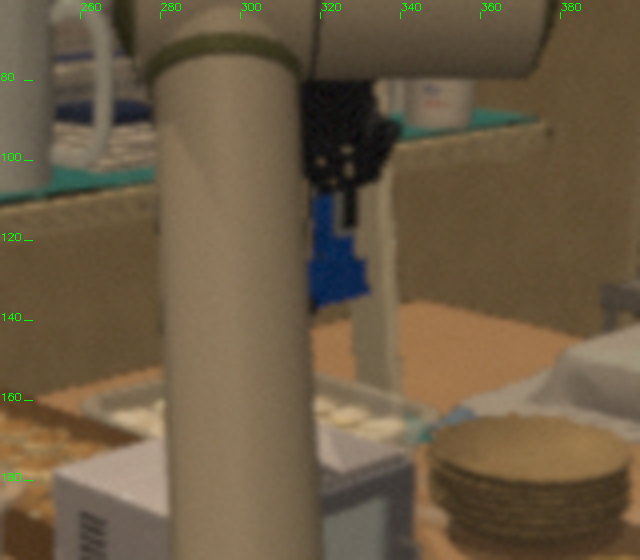

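The clip hangs open in the gripper. In the wrist view the card's top edge runs from about (328,33) to (328,160), with the box roof around it. Zooming in.

Run:
```python
from h import *
crop('pics/w5.png','pics/w5d.png',280,20,380,180,5) if 0 else None
im=cv2.imread('pics/w5.png')
a=cv2.resize(im[25:105,290:370],None,fx=7,fy=7,interpolation=cv2.INTER_CUBIC)
crop('pics/w5.png','pics/w5a.png',295,22,365,92,8)
crop('pics/w5.png','pics/w5b.png',295,100,365,170,8)
```

```text
(no output)
```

View pics/w5a.png

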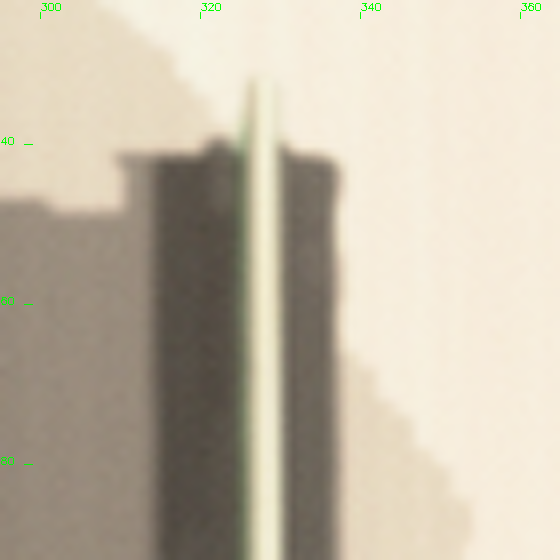

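View pics/w5b.png

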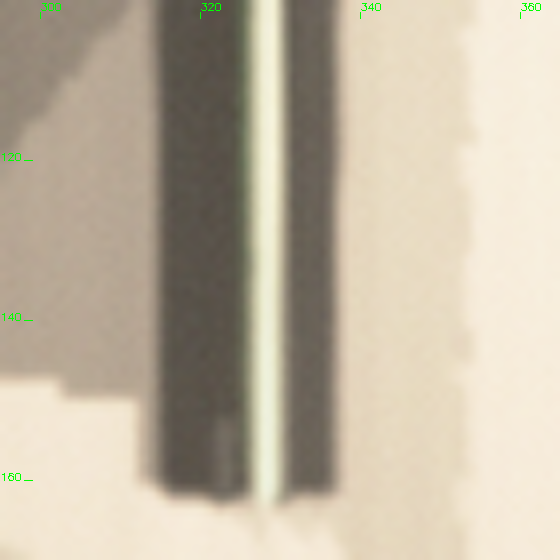

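Run:
```python
from h import *
import pickle
np.set_printoptions(precision=4,suppress=True)
i=pickle.load(open('w5.pkl','rb'))
A=onz('wrist',327.7,31.5,.24,i);B=onz('wrist',328.2,162.5,.24,i)
print(A,B,(A+B)/2,np.linalg.norm(A-B),'yaw',np.degrees(np.arctan2(-(A-B)[0],(A-B)[1])))
for p in(A,B,(A+B)/2): print(proj('side',p),proj('scene',p))
# box roof edges
for p in((268,216),(425,216),(337,162),(315,162)): print(p,onz('wrist',*p,.16 if p[1]>200 else .174,i))
# clip points: handle tops at z=TCP+.0177+.016
s=bot.state();tp=s['tool_pos'];print(tp)
# jaw tips front (+y end) seen at top (298,182),(338,182)
zt=tp[2]-.052
for p in((296.5,183),(302,183),(336,183),(341,183)): print('jaw',onz('wrist',*p,zt,i)-tp)
crop('pics/w5.png','pics/w5e.png',280,170,360,330,5)
```

```text
[ 0.5987 -0.1873  0.24  ] [ 0.5992 -0.2962  0.24  ] [ 0.5989 -0.2418  0.24  ] 0.10889423916695934 yaw 0.24735302868755754
[364.3669 196.547 ] [290.7885 157.3944]
[370.6787 212.6981] [313.917  150.9432]
[367.4091 204.3315] [302.6527 154.0852]
(268, 216) [ 0.5337 -0.369   0.16  ]
(425, 216) [ 0.7167 -0.3695  0.16  ]
(337, 162) [ 0.6105 -0.3054  0.174 ]
(315, 162) [ 0.5877 -0.3055  0.174 ]
[ 0.5905 -0.3289  0.3503]
jaw [-0.0135  0.0281 -0.052 ]
jaw [-0.01   0.028 -0.052]
jaw [ 0.0118  0.028  -0.052 ]
jaw [ 0.015  0.028 -0.052]
```

View pics/w5e.png

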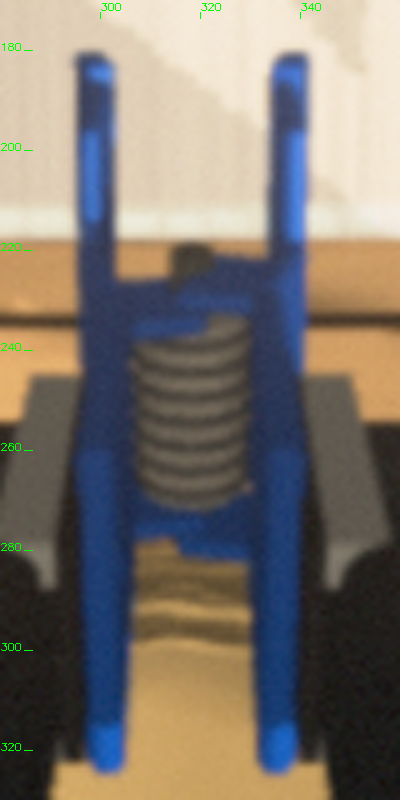

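Run:
```python
from h import *
crop('pics/scene0.png','pics/a.png',270,140,340,190,10)
crop('pics/side5.png','pics/b.png',345,180,395,250,9)
```

```text
(no output)
```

View pics/a.png

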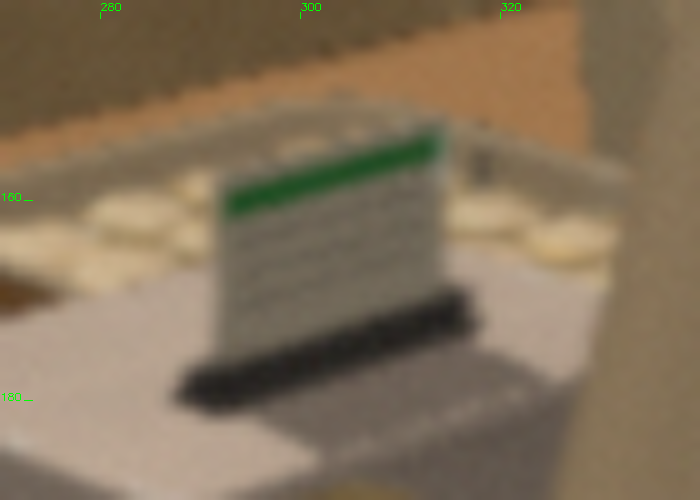

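View pics/b.png

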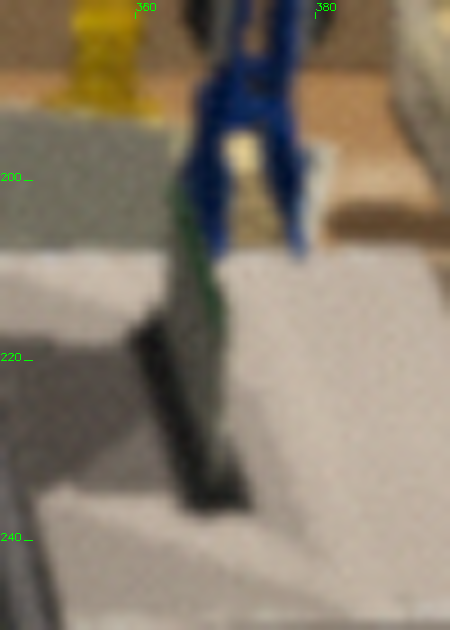

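The card centre is (0.599, −0.242), length 109 mm, yaw about 0.2°, consistent with the other views within 1 px. The jaw mouth is centred on the tool within 1 mm. I'll move above the card with the jaw tips still clear of the top edge.

Request:
servo_tool:
  dp:
    - [0.002, 0.02, 0]
    - [0.004, 0.05, 0]
    - [0.0075, 0.08, 0]
    - [0.0075, 0.089, 0]
    - [0.0075, 0.089, -0.02]
    - [0.0075, 0.089, -0.04]
    - [0.0075, 0.089, -0.046]
    - [0.0075, 0.089, -0.046]
    - [0.0075, 0.089, -0.046]
  spin: [0.3, 0.3, 0.3, 0.3, 0.3, 0.3, 0.3, 0.3, 0.3]
  gripper: [-1, -1, -1, -1, -1, -1, -1, -1, -1]

```text
time: 14.25
tool_pos: [0.5981, -0.2408, 0.3054]
ee_rot: [[1.0, 0.005, 0.001], [0.005, -1.0, -0.001], [0.001, 0.001, -1.0]]
ft_force: [0.4, -0.1, -0.3]
grip_width: 0.0185
```

Run:
```python
from h import *
import pickle
np.set_printoptions(precision=4,suppress=True)
s=bot.state(); i=bot.camera_info('wrist')
cv2.imwrite('pics/w6.png',bot.grab_frame('wrist')); pickle.dump(i,open('w6.pkl','wb'))
cv2.imwrite('pics/side6.png',bot.grab_frame('side'))
cv2.imwrite('pics/scene6.png',bot.grab_frame('scene'))
print(s['time'],s['tool_pos'],np.degrees(np.arctan2(s['ee_rot'][1,0],s['ee_rot'][0,0])),s['grip_width'],s['ft_force'])
print(bot.state()['tool_pos'])
crop('pics/w6.png','pics/w6c.png',270,130,370,330,4)
crop('pics/side6.png','pics/side6c.png',330,150,400,250,8)
crop('pics/scene6.png','pics/scene6c.png',250,80,350,200,6)
```

```text
14.25 [ 0.5981 -0.2408  0.3054] 0.26086685156034695 0.018485249627119185 [ 0.3784 -0.1351 -0.256 ]
[ 0.5981 -0.2408  0.305 ]
```

View pics/w6c.png

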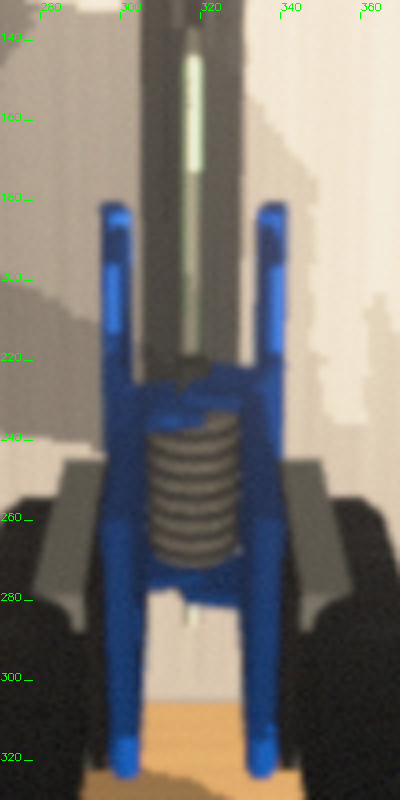

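View pics/side6c.png

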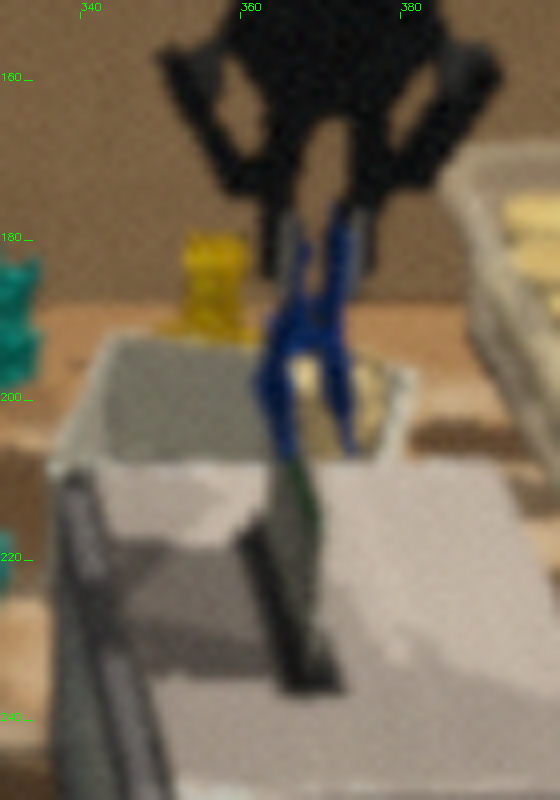

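View pics/scene6c.png

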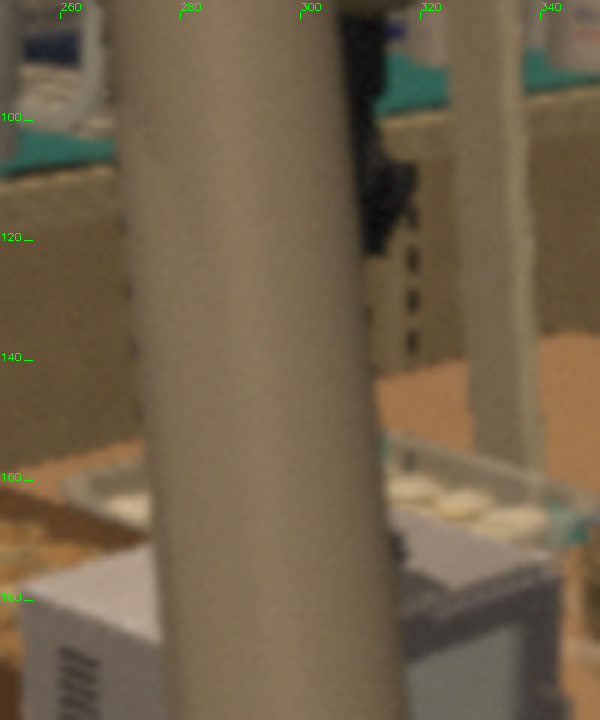

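Run:
```python
from h import *
import pickle
np.set_printoptions(precision=4,suppress=True)
i=pickle.load(open('w6.pkl','rb'))
for p in((318,137),(317.5,286.5)): print('card',onz('wrist',*p,.24,i))
for p in((299,181),(338,181)): print('jaw +y end',onz('wrist',*p,.253,i),onz('wrist',*p,.263,i))
for p in((301,322),(334.5,322)): print('handle top',onz('wrist',*p,.305+.0177+.016,i))
for p in((301,259),(334.5,259)): print('handle top +y',onz('wrist',*p,.305+.0177+.016,i))
s=bot.state();t=s['tool_pos']
for y in(.03,-.034):
  for x in(-.012,.013): print('pred tip',proj('side',t+[x,y,-.052]))
im=cv2.imread('pics/side6.png');crop('pics/side6.png','pics/c.png',352,195,382,220,20)
```

```text
card [ 0.5987 -0.1826  0.24  ]
card [ 0.599  -0.2963  0.24  ]
jaw +y end [ 0.5865 -0.2101  0.253 ] [ 0.5871 -0.208   0.263 ]
jaw +y end [ 0.6117 -0.21    0.253 ] [ 0.611  -0.2079  0.263 ]
handle top [ 0.5914 -0.2547  0.3387]
handle top [ 0.6061 -0.2546  0.3387]
handle top +y [ 0.5919 -0.2232  0.3387]
handle top +y [ 0.6052 -0.2231  0.3387]
pred tip [362.0234 196.3462]
pred tip [369.6874 196.1915]
pred tip [365.509  205.7462]
pred tip [373.5013 205.5709]
```

View pics/c.png

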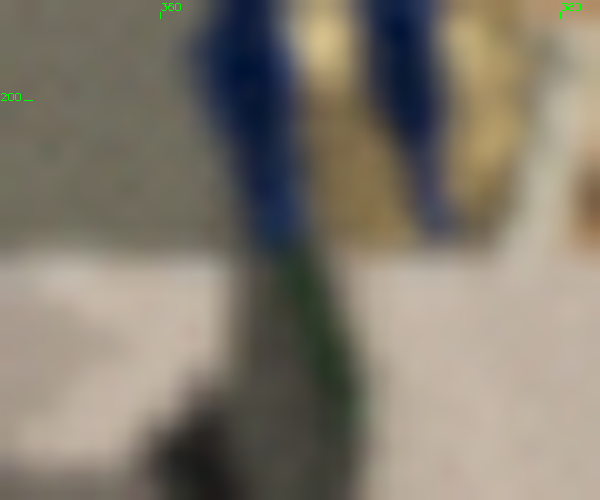

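The mouth is centred on the card: jaw mid x=0.599 against card x=0.599, clip y≈−0.241 against card y≈−0.241. Now I'll lower it 30 mm gently.

Request:
servo_tool:
  dp:
    - [0, 0, -0.006]
    - [0, 0, -0.012]
    - [0, 0, -0.018]
    - [0, 0, -0.024]
    - [0, 0, -0.03]
    - [0, 0, -0.03]
    - [0, 0, -0.03]
    - [0, 0, -0.03]
  spin: [0, 0, 0, 0, 0, 0, 0, 0]
  gripper: [-1, -1, -1, -1, -1, -1, -1, -1]

```text
time: 15.4
tool_pos: [0.598, -0.2408, 0.2747]
ee_rot: [[1.0, 0.005, 0.0], [0.005, -1.0, -0.0], [0.0, 0.0, -1.0]]
ft_force: [0.2, 0.2, -0.3]
grip_width: 0.0178
```

Run:
```python
from h import *
np.set_printoptions(precision=4,suppress=True)
s=bot.state(); i=bot.camera_info('wrist')
cv2.imwrite('pics/w7.png',bot.grab_frame('wrist'))
cv2.imwrite('pics/side7.png',bot.grab_frame('side'))
print(s['time'],s['tool_pos'],s['ee_rot'],s['grip_width'],s['ft_force'],s['dq'])
print(bot.state()['tool_pos'])
for p in((299,181),(338,181)): print('jaw +y end',onz('wrist',*p,.222,i))
for p in((.599,-.187,.24),(.599,-.296,.24)):print(proj('wrist',p,i))
crop('pics/w7.png','pics/w7c.png',270,130,370,330,4)
crop('pics/side7.png','pics/side7c.png',330,160,400,250,8)
```

```text
15.4 [ 0.598  -0.2408  0.2747] [[ 1.      0.0046  0.0005]
 [ 0.0046 -1.     -0.0003]
 [ 0.0005  0.0003 -1.    ]] 0.017798365727016804 [ 0.2256  0.2114 -0.2733] [-0.0021  0.0019  0.0013 -0.0004 -0.0015 -0.0004]
[ 0.598  -0.2408  0.2746]
jaw +y end [ 0.5864 -0.2101  0.222 ]
jaw +y end [ 0.6116 -0.2099  0.222 ]
[318.9168 148.3454]
[317.8034 308.9382]
```

View pics/w7c.png

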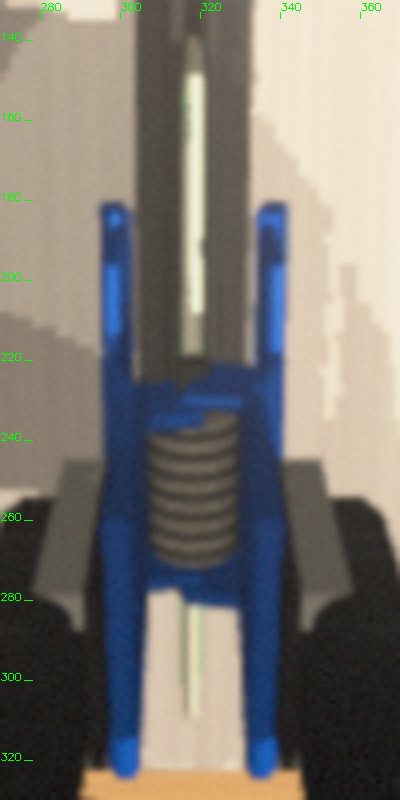

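View pics/side7c.png

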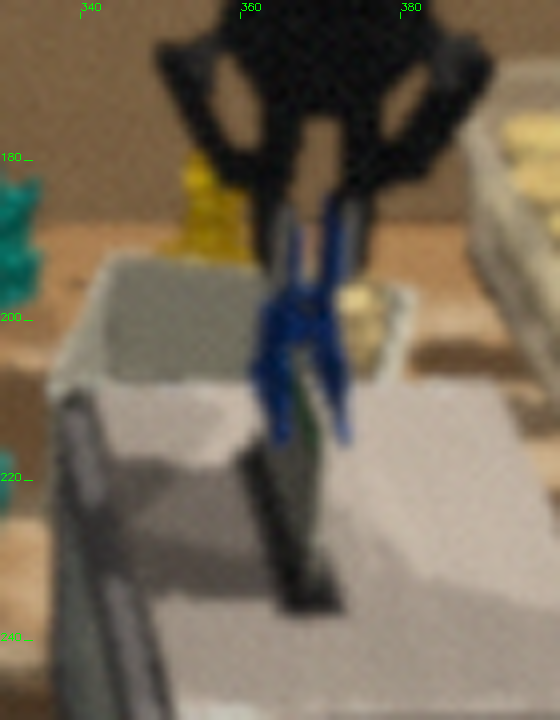

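The wrist view shows the card edge (col ≈318) midway between the jaws (302 and 333). The side view shows the card inside the gaping mouth, the wrist force is near zero, and the door is still flush. Handing in.

Run:
```python
from h import *
print(bot.sign_off()); s=bot.state();print(s['time'],s['tool_pos'],s['grip_width'])
```

```text
the job is handed in; nothing more can be done
None
the job is handed in; nothing more can be done
```

The door is shut, and the blue clip is being held gaping over the middle of the card's top edge. I handed the job in at about 15.5 s of the 51 s allowed.

- **Door:** I pushed it by the stile along its arc until it stopped. A further gentle press met a hard stop at 22 N, where the shut door should be. Later side views show it flush. I did not directly see or feel it snap onto the catch.
- **Clip:** I squeezed it to its stop at about 28 N. The measured opening was 18 mm, slightly under the 20 mm given, and the handles looked parallel. I lifted it straight off the bin wall.
- **Final position:** The jaws and the card are both centred on x ≈ 0.599. Along the card they agree within about 2 mm, and in angle within about 0.3°. The card's edge is about 17–20 mm inside the mouth, with equal gaps on both sides. The wrist force was near zero and the arm was still.

**Disagreements:** The cameras disagreed by up to about 1 px on the card. In the side view the jaw tips looked 2–3 mm lower than I calculated, which is why the depth is given as a range. My first rough scene-camera fixes on the bin and card were about 10–15 mm off the wrist camera's, so I used the wrist camera for both.

I did not touch anything else, and no contact showed in the pictures or the forces.

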